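# Load the steel bar in the drilling jig, home against its sprung end stop

### The job

Take the steel bar from the wooden cradle it lies in and lay it gently in the V-groove of the green drilling jig, short of the brass end stop. Then slide it along the groove until its end presses the sprung brass pad in, but gently, without ramming it once the spring is used up, and let go so that the bar stays lying in the groove with its end bearing on the pad. Leave everything else where it is.

Things in the scene. Friction and masses are not known exactly. Their poses are not given: they have to be found in the camera images.
- bar: The plain bright steel bar (tube with closed ends), 30 mm in diameter, 160 mm long, about 0.45 kg (may differ by 20 %), both ends alike. It starts lying in its cradle, which is the nearer or the farther of two. Origin at its centre, x axis along its length; either end may go first.
- jig: The green drilling jig, fixed to the table: a V-block with a 90 degree groove, bright steel flanks. Origin on the table; x along the groove towards the end stop, z up. The groove runs from x = -100 mm (open end) to +85 mm at y = 0; its vertex is 22 mm and the block's top 35 mm above the table, the block 52 mm wide. The bar lying in it has its axis 43 mm above the table.
- groove_mouth (a point): Vertex of the groove at its open end, 22 mm above the table; axes as the jig's. Nothing stands behind it. The bar needs roughly 3 to 8 N to slide along the groove (friction differs each time) and stays where it is left, even against the pad's spring, which pushes it back a few mm at most, staying in touch.
- stop: The end stop on the jig: a green post 30 mm thick (along the groove), 46 mm wide, 58 mm tall with a small black knob on top, at x = 130 mm of the jig. Through it, on the bar's line, goes a dark steel barrel (24 mm diameter) with a sprung brass pad (21 mm diameter) on its tip, facing the groove's open end. Origin under the post's middle, 6 mm above the table; axes as the jig's.
- stop_line (a point): Point inside the post on the line of the barrel, 43 mm above the table, x = 130 mm of the jig. How far the barrel reaches out is set differently each time and NOT measured: the free pad's face is 50 to 90 mm before this point (towards the open end); find it by feel or sight. The pad gives 1 mm per N, 6 mm at most, then it is solid. Do not load the stop with more than 20 N.
- cradle: The low wooden cradle in which the bar starts, fixed: base board 150 mm (x) by 60 mm (y), 10 mm thick. Origin under its centre, x along the bar. Two V-notched supports 16 mm thick, 48 mm wide, 37 mm high, at x = +-55 mm; between them the bar is free to be gripped. The bar's axis is 45 mm above the table. A second, equal cradle, parallel to within 0.5 rad and about 120 mm away, holds the dowel.
- dowel: Bystander: a pale beech dowel with a dark ring round its middle, of the bar's size (30 mm x 160 mm), in the other cradle. Origin at its centre, x along it.
- mallet: Bystander: a wooden mallet lying down, head 64 mm in diameter and 100 mm long, handle 200 mm. Origin under the head.
- tin: Bystander: an orange wax tin with a pale lid, 74 mm in diameter, 45 mm high. Origin under its centre.
- glue: Bystander: a yellow glue bottle with a red cap, 60 mm in diameter, 170 mm high. Origin under its centre.
- bowl_blank: Bystander: a roughed-out wooden bowl blank, 140 mm in diameter, 60 mm high. Origin under its centre.
- wrench: Bystander: a steel wrench, 180 mm long, lying. Origin under its middle.
- gouge: Bystander: a turning gouge, wooden handle 170 mm, blade 140 mm, lying. Origin where the handle meets the blade.
Things that resemble listed ones, but are neither listed nor needed, are in the scene too. Of the things like the bar, leave any that is purple; of the rest the smaller one is meant.

How it is judged:
By the outcome, as a careful person would: the job done as asked, in the order asked, and still so for the second after the job is handed in, with the robot touching nothing.
It also fails if it takes over 53 s, if anything falls off the work surface, if the arm or the gripper's body presses on something with over 40 N, if the wrist force passes 120 N, or if a joint passes its speed limit or range.

### The arm

A 6-joint arm with a two-finger parallel gripper is mounted at the origin on the work surface. World frame = base frame: x ahead of the robot, y to its left, z up, the work surface at z = 0. Lengths are in m, angles in rad, forces in N, time in s.
With the tool pointing down it reaches from about 0.35 to 0.975 m from the base axis. Payload 4.9 kg.
Tool frame: the origin (TCP) lies midway between the tips of the shut fingers; the grasp point (between the pads) lies 19 mm behind it; z points along the fingers, y is the direction in which the jaws open and shut (so a half turn about z gives the same grasp; the last joint's range is limited). The gripper opens to 85 mm and grips with 20 to 120 N. Pads are 22 mm wide; open, the fingers measure 114 mm over their backs; the gripper's body (76 mm by 85 mm) begins 54 mm behind the grasp point. The pads swing forward as they close: fully open they stand 13 mm farther back than shut.
Start: joints at [1.161, 0.053, 1.613, -0, 1.476, -0.119], TCP at [0.179, 0.599, 0.231] pointing down, gripper open.
Joint ranges: [-3.01, 3.01], [-1.01, 2.22], [0.06, 2.58], [-1.02, 4.17], [0.09, 2.62], [-3.14, 3.14]. Speed limits (rad/s): [2.57, 2.57, 3.14, 3.14, 3.14, 3.14].

### API

Orientations are given as a rotation vector (axis times angle).
In Python, from station import ctrl gives the robot as it stands.
- The arm moves only by the shell command python3 -m jog 'ROWS' [FORCE]. ROWS is JSON, one flat list of numbers, 7 for each row, row after row: the opening, from 0 (shut) to 1 (fully open), then the shift along the tool's x, y, z in m, then the turn, a rotation vector about the tool's x, y, z in degrees. A call has 1 to 10 rows; each row shifts and turns the commanded pose from where the row before left it, along the tool's axes as they then stand; what a row does not reach is not made up. A row lasts 1/8 s, in which the tool goes at most 62.5 mm and 10.7 degrees, less where a joint would pass 70% of its speed; a pose out of reach is approached as far as the arm can. A call with a gripper value outside its range is refused whole. The fingers move at their own pace and stop on an object; FORCE is the grip in N (left out, the last holds). Time passes only in rows, so rows that do not move let the fingers close. It gives the time, the measured TCP pose, the force and the opening at its end, in the units of the state.
- ctrl.get_obs(): the state, without advancing time (a new reading comes with each control period).
- ctrl.get_image(name): name is "scene" or "top" or "wrist"; returns a dict with "image" (400x640x3 uint8, blue, green, red), "camera_matrix" (3x3 intrinsics, pixels), "rvec" (rotation vector, rad) and "tvec" (3), from world to camera coordinates, as OpenCV has them; the wrist camera has in their place "mount" (4x4, takes a point from camera to tool coordinates, whose origin is the TCP and whose axes are the flange's). Camera axes: x right, y down, z forward; pixel columns grow to the right and rows downward; lengths in m; the calibration is good to about 2 mm. A picture is of the moment at which its call begins: read the wrist's pose just before it. There is no depth.
- ctrl.finish_job(): hands the job in, once; it reports no verdict.
Trained networks look in a picture, given as the dict that the camera call returned (one of the last four; its "shot" number tells which), for a name from the list of things; names that differ only in an ending like _2 or _b are one class to them, and where a whole thing is asked for, a point or a joint stands for the part that bears it (a point fixed in the world has none). Each returns a list of dicts, best first, with "p" (0 to 1); they miss things now and then, are a little off and sometimes report something else, mostly with a low value. They report only what shows in the picture. A call takes as long as a camera call. They do not tell look-alikes from the thing itself.
- ctrl.boxes_of(target, picture): "box" ([centre column, centre row, width, height] in pixels, round what is visible of it).
The state is a dict: "t": time; "q": joint angles; "dq": joint speeds; "effort": joint torques, N m; "tool_pos": TCP position; "tool_rot": TCP orientation; "contact_force": force on the tool from outside, world axes, zero at the start; "wrist_torque": the same for the moment, N m; "opening": finger opening in m.
Only numpy, scipy, OpenCV 4.12 (cv2) and the standard library are available. Lean on these libraries where they do the work, as an engineer would, in place of code of your own. Each camera call takes 0.05 s, during which the arm holds its last target. There are 200 camera calls.

## Working session

There is one attempt and no reset: what is moved stays moved. The work goes in short steps, Python scripts to look and compute and a shell command to move; the robot and the scene stay as the last step left them, time stands still between calls to the robot, and variables do not carry over. Pictures are saved under pics/ and viewed, about 8 in all and at most 12, crops included, and the job is handed in when it is done.

```bash
mkdir -p pics
cat > h.py <<'E'
import numpy as np, cv2
from station import ctrl
def R(v): return cv2.Rodrigues(np.array(v,float))[0]
def ray(im,uv,obs=None):
    K=np.array(im["camera_matrix"]); d=np.linalg.inv(K)@np.array([uv[0],uv[1],1.])
    if "mount" in im:
        M=np.array(im["mount"]); T=R(obs["tool_rot"])
        return T@M[:3,3]+np.array(obs["tool_pos"]), T@M[:3,:3]@d
    r=R(im["rvec"]); return -r.T@np.array(im["tvec"]).ravel(), r.T@d
def onz(im,uv,z,obs=None):
    o,d=ray(im,uv,obs); return o+d*(z-o[2])/d[2]
def proj(im,p,obs=None):
    K=np.array(im["camera_matrix"]);p=np.array(p,float)
    if "mount" in im:
        M=np.array(im["mount"]);c=R(obs["tool_rot"]).T@(p-np.array(obs["tool_pos"]));c=M[:3,:3].T@(c-M[:3,3])
    else: c=R(im["rvec"])@p+np.array(im["tvec"]).ravel()
    u=K@c; return u[:2]/u[2]
E
python3 - <<'E'
from h import *
o=ctrl.get_obs(); print(o)
for n in ["top","scene"]:
    im=ctrl.get_image(n); cv2.imwrite(f"pics/{n}0.png",im["image"])
    for t in ["bar","jig","stop","cradle","dowel"]:
        for b in ctrl.boxes_of(t,im)[:4]:
            if b["p"]>.2: print(n,t,round(b["p"],2),np.round(b["box"]), np.round(onz(im,b["box"][:2],.043),3))
E
```

```text
{'t': 0.0, 'q': array([ 1.16101105e+00,  5.33695051e-02,  1.61429052e+00,  1.27994648e-05,
        1.47600614e+00, -1.18991577e-01]), 'dq': array([-1.35781115e-05, -4.68100623e-04,  8.32572636e-04, -3.82650082e-04,
        9.58691749e-04, -6.91855973e-04]), 'effort': array([-3.49111478e-04, -3.93687344e+01, -3.70175672e+01, -1.06114921e-04,
        7.14318754e-03, -2.58728761e-05]), 'tool_pos': array([0.1789366 , 0.59818761, 0.23005726]), 'tool_rot': array([-0.45509137, -3.10789397,  0.00313811]), 'contact_force': array([-0.55902657, -0.69907807,  0.21654678]), 'wrist_torque': array([0.0500341 , 0.00537727, 0.04685111]), 'opening': 0.08527231602853773}
top bar 0.92 [239. 272.  60.  21.] [0.262 0.241 0.043]
top bar 0.9 [303. 204.  36.  40.] [0.499 0.031 0.043]
top bar 0.59 [245. 213.  45.  18.] [0.463 0.231 0.043]
top bar 0.54 [396. 190.  30.  18.] [ 0.554 -0.288  0.043]
top jig 0.88 [370. 179.  70.  35.] [ 0.588 -0.2    0.043]
top stop 0.62 [396. 189.  26.  20.] [ 0.557 -0.29   0.043]
top dowel 0.67 [242. 179.  49.  13.] [0.582 0.248 0.043]
scene bar 0.97 [310. 140.  46.  30.] [0.28  0.208 0.043]
scene bar 0.82 [326. 193.  12.  36.] [0.53  0.006 0.043]
scene bar 0.73 [351. 155.  27.  23.] [0.468 0.232 0.043]
scene bar 0.31 [378. 166.  27.  28.] [0.582 0.244 0.043]
scene jig 0.92 [296. 247.  74.  47.] [ 0.609 -0.233  0.043]
scene jig 0.25 [381. 140.  40.   7.] [0.503 0.388 0.043]
scene stop 0.88 [276. 257.  28.  24.] [ 0.587 -0.298  0.043]
scene cradle 0.52 [348. 164.  32.  26.] [0.492 0.181 0.043]
scene dowel 0.73 [378. 167.  29.  30.] [0.588 0.238 0.043]
```

Run:
```python
import cv2
t=cv2.imread("pics/top0.png"); s=cv2.imread("pics/scene0.png")
a=cv2.resize(t[130:330,180:440],(780,600),interpolation=cv2.INTER_CUBIC); cv2.imwrite("pics/a.png",a)
a=cv2.resize(s[110:310,220:480],(780,600),interpolation=cv2.INTER_CUBIC); cv2.imwrite("pics/b.png",a)
```

```text
(no output)
```

View pics/a.png

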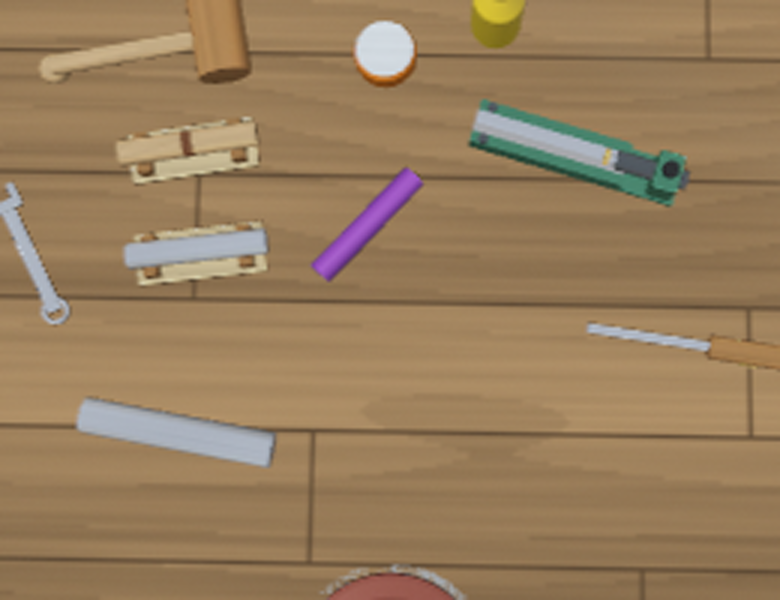

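View pics/b.png

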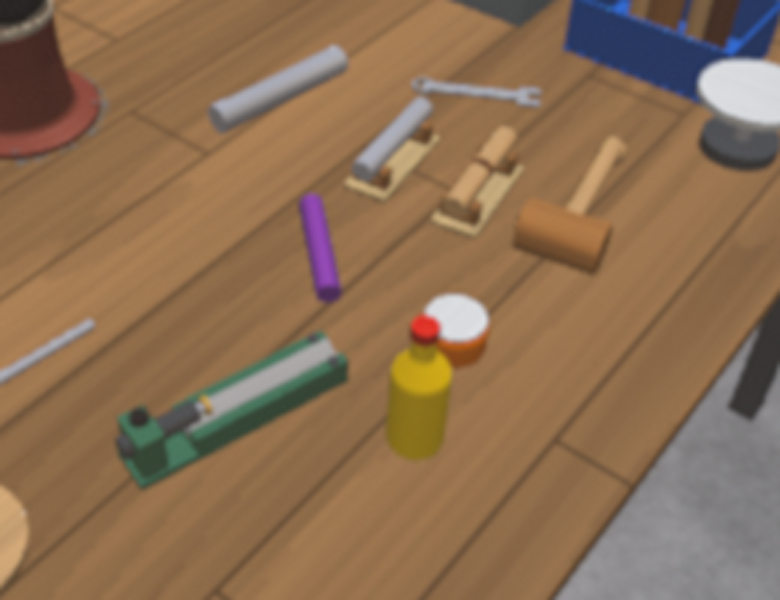

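Picture 1 (top crop): the bar lies in the nearer cradle (crop 125,255 to 267,243). The groove mouth is at about (480,122), the pad at (608,156) and the knob at (670,168). The purple bar and the larger grey bar, both loose on the table, are look-alikes. Picture 2 (scene) agrees.

```bash
cat >> h.py <<'E'
def go(pos,yaw,o=None):
    """print shift in tool axes to reach pos (current axes) and turn about tool z so that tool y has world angle yaw (deg, mod 180)"""
    o=o or ctrl.get_obs(); T=R(o["tool_rot"]); d=T.T@(np.array(pos)-o["tool_pos"])
    a=np.degrees(np.arctan2(T[1,1],T[0,1])); e=-((yaw-a+90)%180-90)
    print("tcp",np.round(o["tool_pos"],4),"tooly",round(a,2),"tilt",np.round(T[:,2],3),"| shift mm",np.round(d*1e3,1),"turn z deg",round(e,2),"| q",np.round(o["q"],2))
E
python3 - <<'E'
from h import *
im=ctrl.get_image("top")
f=lambda c,z: onz(im,(180+c[0]/3,130+c[1]/3),z)
a,b=f((125,255),.045),f((267,243),.045); print("bar",a,b,(a+b)/2,np.linalg.norm(a-b),np.degrees(np.arctan2(*(b-a)[1::-1])))
m,p,k=f((478,124),.03),f((608,156),.05),f((670,169),.066); print("mouth",m,"pad",p,"knob",k,np.degrees(np.arctan2(*(k-m)[1::-1])),np.linalg.norm((k-m)[:2]))
print(np.array(ctrl.get_image("wrist")["mount"]).round(3), ctrl.get_image("wrist")["camera_matrix"])
go([.463,.231,.25],5)
E
```

```text
bar [0.45498331 0.31018116 0.045     ] [0.47154541 0.14803808 0.045     ] [0.46326436 0.22910962 0.045     ] 0.16298675617168198 -84.16775226378138
mouth [ 0.61833389 -0.09239612  0.03      ] pad [ 0.57851714 -0.24208065  0.05      ] knob [ 0.56134023 -0.31051127  0.066     ] -104.64400334931719 0.22543844527987328
[[-0.    -0.95  -0.311  0.082]
 [ 1.    -0.     0.001 -0.   ]
 [-0.001 -0.311  0.95  -0.143]
 [ 0.     0.     0.     1.   ]] [[317.79459761   0.         322.00937193]
 [  0.         317.79459761 199.65731966]
 [  0.           0.           1.        ]]
tcp [0.1792 0.5988 0.2313] tooly 73.34 tilt [ 0.  0. -1.] | shift mm [-377.3 -271.   -18.7] turn z deg 68.34 | q [ 1.16  0.05  1.61  0.    1.48 -0.12]
```

```bash
python3 -m jog '[1,-0.0377,-0.0271,-0.0019,0,0,0, 1,-0.0377,-0.0271,-0.0019,0,0,0, 1,-0.0377,-0.0271,-0.0019,0,0,0, 1,-0.0377,-0.0271,-0.0019,0,0,0, 1,-0.0377,-0.0271,-0.0019,0,0,0, 1,-0.0377,-0.0271,-0.0019,0,0,0, 1,-0.0377,-0.0271,-0.0019,0,0,0, 1,-0.0377,-0.0271,-0.0019,0,0,0, 1,-0.0377,-0.0271,-0.0019,0,0,0, 1,-0.0377,-0.0271,-0.0019,0,0,0]' && python3 -m jog '[1,0,0,0,0,0,9.7, 1,0,0,0,0,0,9.7, 1,0,0,0,0,0,9.7, 1,0,0,0,0,0,9.7, 1,0,0,0,0,0,9.7, 1,0,0,0,0,0,9.7, 1,0,0,0,0,0,9.7, 1,0,0,0,0,0,0, 1,0,0,0,0,0,0]'
python3 - <<'E'
from h import *
go([.463,.229,.2],5.8)
o=ctrl.get_obs(); im=ctrl.get_image("wrist"); cv2.imwrite("pics/w1.png",im["image"])
for b in ctrl.boxes_of("bar",im)[:3]: print(b)
a=proj(im,[.455,.310,.045],o),proj(im,[.4715,.148,.045],o);print(a)
E
```

```text
t: 2.0
tool_pos: [0.4635, 0.2297, 0.2506]
tool_rot: [0.455, 3.108, 0.001]
contact_force: [0.5, 1.0, -0.3]
opening: 0.0854
t: 3.12
tool_pos: [0.4627, 0.231, 0.2504]
tool_rot: [2.111, 2.327, 0.0]
contact_force: [-0.0, 0.0, 0.5]
opening: 0.0858
tcp [0.4627 0.231  0.2504] tooly 5.57 tilt [ 0.  0. -1.] | shift mm [-2.1  0.1 50.4] turn z deg -0.23 | q [ 0.32 -0.22  1.84  0.    1.52  0.22]
{'box': [325.5, 168.3, 31.7, 149.2], 'p': 0.97}
{'box': [336.0, 303.4, 92.8, 85.9], 'p': 0.96}
{'box': [152.9, 127.1, 55.5, 201.2], 'p': 0.55}
(array([323.44883652,  96.97140929]), array([323.85989039, 239.34035773]))
```

View pics/w1.png

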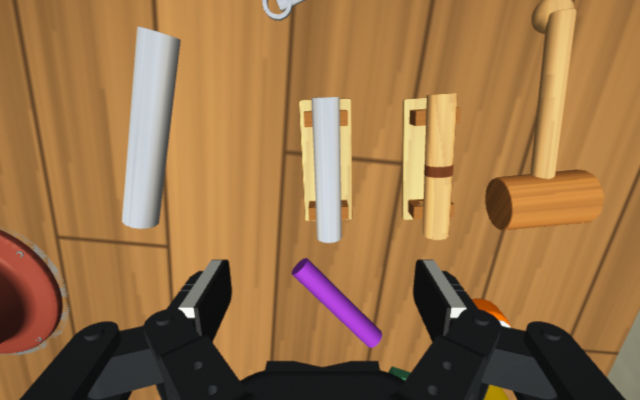

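Picture 3 (wrist): the bar is in the middle of the view, with its axis running from (326,97) to (328,241). The dowel is to its right and the loose look-alikes are to the left and below. The fingers are clear of everything.

Run:
```python
from h import *
o=ctrl.get_obs(); im=ctrl.get_image("wrist"); g=im["image"].astype(int)
# row-wise bar edges: bluish-grey (b>=r) pixels within cols 295..360
mid=[];rows=[]
for r in range(90,250):
    row=g[r,295:360]; m=np.where(row[:,0]-row[:,2]>0)[0]
    if len(m)>20: rows.append(r); mid.append(295+(m.min()+m.max())/2)
p=np.polyfit(rows,mid,1); print(rows[0],rows[-1],len(rows),p)
# the two end edges: top edge seen at rows[0], lower end face bottom
A=onz(im,(np.polyval(p,rows[0]),rows[0]),.045,o);B=onz(im,(np.polyval(p,rows[-1]),rows[-1]),.045,o)
print(A,B,(A+B)/2,np.linalg.norm(A-B),"axis angle",np.degrees(np.arctan2(*(A-B)[1::-1])))
yaw=np.degrees(np.arctan2(*(A-B)[1::-1]))-90
go([*((A+B)/2)[:2],.110],yaw)
```

```text
Traceback (most recent call last):
TypeError: expected non-empty vector for x
```

Run:
```python
from h import *
o=ctrl.get_obs(); im=ctrl.get_image("wrist"); g=im["image"].astype(int)
print(g[170,300:350:4].tolist())
mask=(abs(g[:,:,0]-g[:,:,2])<35)&(g[:,:,1]>110); mask[:, :295]=0; mask[:,365:]=0; mask[:85]=0; mask[252:]=0
n,l,st,c=cv2.connectedComponentsWithStats(mask.astype(np.uint8)); i=1+st[1:,4].argmax(); print(st[i],c[i])
ys,xs=np.where(l==i); rows=np.arange(ys.min(),ys.max()+1); k=[r for r in rows if (ys==r).sum()>15]
mid=[(xs[ys==r].min()+xs[ys==r].max())/2 for r in k]; p=np.polyfit(k,mid,1)
A,B=[onz(im,(np.polyval(p,r),r),.045,o) for r in (rows[0],rows[-1])]
yaw=np.degrees(np.arctan2(*(A-B)[1::-1]))-90
print(rows[0],rows[-1],p,A,B,(A+B)/2,np.linalg.norm(A-B),yaw)
go([*((A+B)/2)[:2],.110],yaw)
```

```text
[[61, 108, 151], [140, 212, 234], [135, 204, 230], [145, 216, 237], [177, 183, 183], [211, 209, 202], [224, 218, 211], [222, 215, 209], [218, 212, 205], [199, 201, 199], [130, 163, 179], [142, 213, 235], [129, 195, 222]]
[ 312   97   29  146 3651] [326.96247603 167.40153383]
97 242 [2.63816722e-02 3.22562187e+02] [0.45683917 0.31014738 0.045     ] [0.47785446 0.14509556 0.045     ] [0.46734681 0.22762147 0.045     ] 0.16638432613901222 7.256164863037441
tcp [0.4627 0.231  0.2503] tooly 5.49 tilt [-0. -0. -1.] | shift mm [ -3.8   4.3 140.3] turn z deg -1.77 | q [ 0.32 -0.22  1.84 -0.    1.52  0.22]
```

```bash
python3 -m jog '[1,-0.0028,0.0043,0.0300,0,0,-1.8, 1,0,0,0.0400,0,0,0, 1,0,0,0.0400,0,0,0, 1,0,0,0.0300,0,0,0, 1,0,0,0,0,0,0, 1,0,0,0,0,0,0]'
python3 - <<'E'
from h import *
o=ctrl.get_obs(); im=ctrl.get_image("wrist"); cv2.imwrite("pics/w2.png",im["image"]); g=im["image"].astype(int)
mask=(abs(g[:,:,0]-g[:,:,2])<35)&(g[:,:,1]>110); mask[:, :270]=0; mask[:,400:]=0
n,l,st,c=cv2.connectedComponentsWithStats(mask.astype(np.uint8)); i=1+st[1:,4].argmax(); print(st[i],c[i])
ys,xs=np.where(l==i); rows=np.arange(ys.min(),ys.max()+1); k=[r for r in rows if (ys==r).sum()>25]
mid=[(xs[ys==r].min()+xs[ys==r].max())/2 for r in k]; p=np.polyfit(k,mid,1)
A,B=[onz(im,(np.polyval(p,r),r),.045,o) for r in (rows[0],rows[-1])]
yaw=np.degrees(np.arctan2(*(A-B)[1::-1]))-90
print(rows[0],rows[-1],p,A,B,(A+B)/2,np.linalg.norm(A-B),yaw)
go([*((A+B)/2)[:2],.0395],yaw)
E
```

```text
t: 4.08
tool_pos: [0.4681, 0.2289, 0.1118]
tool_rot: [2.076, 2.357, 0.003]
contact_force: [0.5, 0.6, 0.9]
opening: 0.0852
[ 299   94   47  229 9366] [322.46615417 201.96914371]
94 322 [1.51337969e-03 3.22161577e+02] [0.45669339 0.30983001 0.045     ] [0.47865772 0.13948065 0.045     ] [0.46767555 0.22465533 0.045     ] 0.1717595313538011 7.347008898246699
tcp [0.4685 0.2291 0.1124] tooly 7.25 tilt [ 0.003  0.001 -1.   ] | shift mm [-4.3 -1.6 72.9] turn z deg -0.1 | q [ 0.31 -0.09  1.96  0.    1.27  0.19]
```

View pics/w2.png

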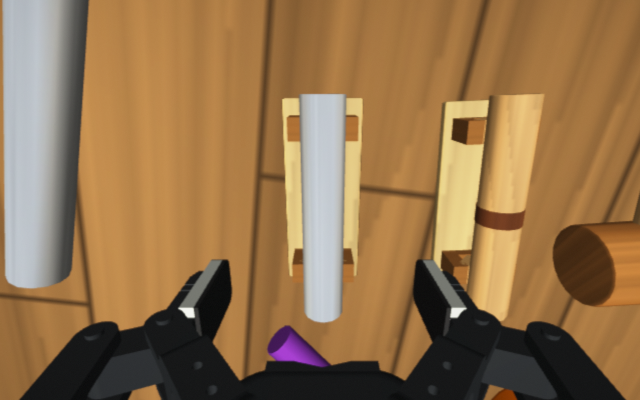

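Picture 4 (wrist, near): the bar's axis is at column 322 with ends at rows 94 and 322, and the jaws straddle it evenly. The far end is seen along its top edge, so I place the bar's centre at y ≈ 0.219, which makes the length come out at 160 mm.

```bash
python3 -m jog '[1,0.0100,-0.0015,0.0200,0,0,0, 1,0,0,0.0200,0,0,0, 1,0,0,0.0200,0,0,0, 1,0,0,0,0,0,0, 1,0,0,0,0,0,0]'
python3 - <<'E'
from h import *
go([.4684,.2188,.0395],7.3); print(ctrl.get_obs()["contact_force"])
E
```

```text
t: 4.75
tool_pos: [0.4658, 0.2388, 0.0522]
tool_rot: [2.076, 2.356, 0.004]
contact_force: [-0.3, -0.1, -0.3]
opening: 0.0855
tcp [0.4658 0.2388 0.0522] tooly 7.24 tilt [ 0.003  0.001 -1.   ] | shift mm [-20.2   0.1  12.7] turn z deg -0.06 | q [ 0.33 -0.01  1.99 -0.    1.15  0.21]
[-0.31678956 -0.11387449 -0.34232594]
```

The tool's x axis points to world +y, so the camera is above the other end and the silhouette correction goes the other way. The centre is therefore at (0.467, 0.231).

```bash
python3 - <<'E'
from h import *
go([.4669,.2308,.0395],7.3)
E
python3 -m jog '[1,-0.0080,0,0,0,0,0, 1,0,0,0.0060,0,0,0, 1,0,0,0.0065,0,0,0, 1,0,0,0,0,0,0, 1,0,0,0,0,0,0]'
python3 - <<'E'
from h import *
go([.4669,.2308,.0395],7.3); print(ctrl.get_obs()["contact_force"])
E
```

```text
tcp [0.4658 0.2388 0.0522] tooly 7.24 tilt [ 0.003  0.001 -1.   ] | shift mm [-8.1  0.1 12.7] turn z deg -0.06 | q [ 0.33 -0.01  1.99 -0.    1.15  0.21]
t: 5.38
tool_pos: [0.4653, 0.2305, 0.0376]
tool_rot: [-2.077, -2.357, 0.0]
contact_force: [0.5, -0.6, -0.3]
opening: 0.0854
tcp [0.4653 0.2305 0.0376] tooly 7.24 tilt [-0. -0. -1.] | shift mm [ 0.1  1.6 -1.9] turn z deg -0.06 | q [0.32 0.01 2.   0.   1.13 0.19]
[ 0.45466685 -0.57886277 -0.25787056]
```

```bash
python3 -m jog '[1,0,0.0015,-0.0020,0,0,0, 1,0,0,0,0,0,0, 0.2,0,0,0,0,0,0, 0.2,0,0,0,0,0,0, 0.2,0,0,0,0,0,0, 0.2,0,0,0,0,0,0, 0.2,0,0,0,0,0,0, 0.2,0,0,0,0,0,0]' 50
python3 - <<'E'
from h import *
go([.4669,.2308,.0395],7.3); o=ctrl.get_obs();print(o["contact_force"],o["opening"])
E
```

```text
t: 6.38
tool_pos: [0.4682, 0.2308, 0.0405]
tool_rot: [2.076, 2.356, 0.004]
contact_force: [5.5, 0.3, 0.2]
opening: 0.0282
tcp [0.4682 0.2308 0.0405] tooly 7.24 tilt [ 0.003  0.001 -1.   ] | shift mm [ 0.1 -1.3  1. ] turn z deg -0.06 | q [ 0.32  0.01  2.   -0.    1.13  0.19]
[5.54237656 0.34004679 0.23154726] 0.028205226931560207
```

```bash
python3 -m jog '[0.2,0,-0.001,0,0,0,0, 0.2,0,0,0,0,0,0, 0.2,0,0,0,0,0,0]' 
python3 -m jog '[0.2,0,0,-0.003,0,0,0, 0.2,0,0,-0.003,0,0,0, 0.2,0,0,0,0,0,0, 0.2,0,0,0,0,0,0]'
python3 - <<'E'
from h import *
o=ctrl.get_obs();print(o["contact_force"],o["wrist_torque"],o["opening"])
E
```

```text
t: 6.75
tool_pos: [0.468, 0.2308, 0.0406]
tool_rot: [2.075, 2.355, 0.006]
contact_force: [7.9, 1.2, -2.1]
opening: 0.0279
t: 7.25
tool_pos: [0.4649, 0.2303, 0.0449]
tool_rot: [-2.076, -2.356, 0.003]
contact_force: [-0.7, -0.8, -3.9]
opening: 0.0281
[-0.69837442 -0.80938614 -3.85257979] [-0.07254627  0.04872332  0.00374643] 0.02812222716733846
```

```bash
python3 -m jog '[0.2,0,0,-0.0200,0,0,0, 0.2,0,0,-0.0350,0,0,0, 0.2,0,0,-0.0400,0,0,0, 0.2,0,0,-0.0350,0,0,0, 0.2,0,0,-0.0200,0,0,0, 0.2,0,0,0,0,0,0]' 60
python3 - <<'E'
from h import *
o=ctrl.get_obs();print(o["contact_force"],o["opening"])
go([.52,-.11,.20],-14.6)
im=ctrl.get_image("top")
for n in ["tin","glue"]:
    b=ctrl.boxes_of(n,im)
    if b: print(n,b[0]["p"],onz(im,b[0]["box"][:2],.05))
E
```

```text
t: 8.0
tool_pos: [0.4667, 0.2308, 0.197]
tool_rot: [2.076, 2.356, 0.003]
contact_force: [0.3, 0.3, -4.1]
opening: 0.028
[ 0.28546803  0.31590298 -4.10631819] 0.027985529112650974
tcp [0.4667 0.2308 0.197 ] tooly 7.24 tilt [ 0.002  0.001 -1.   ] | shift mm [-344.8   10.    -3.1] turn z deg 21.84 | q [ 0.32 -0.18  1.89  0.    1.43  0.19]
tin 0.79 [0.69419091 0.01459108 0.05      ]
glue 0.63 [ 0.74961309 -0.1164874   0.05      ]
```

```bash
python3 -m jog '[0.2,-0.0200,0.0010,0,0,0,0, 0.2,-0.0400,0.0010,0,0,0,0, 0.2,-0.0450,0.0010,0,0,0,0, 0.2,-0.0450,0.0010,0,0,0,0, 0.2,-0.0450,0.0010,0,0,0,0, 0.2,-0.0450,0.0010,0,0,0,0, 0.2,-0.0450,0.0010,0,0,0,0, 0.2,-0.0400,0.0010,0,0,0,0, 0.2,-0.0200,0.0020,0,0,0,0]'
python3 -m jog '[0.2,0,0,0,0,0,5, 0.2,0,0,0,0,0,8, 0.2,0,0,0,0,0,6, 0.2,0,0,0,0,0,2.8, 0.2,0,0,0,0,0,0, 0.2,0,0,0,0,0,0]'
python3 - <<'E'
from h import *
go([.52,-.11,.20],-14.6)
im=ctrl.get_image("wrist"); cv2.imwrite("pics/w3.png",im["image"])
for n in ["jig","stop"]:
    for b in ctrl.boxes_of(n,im)[:2]: print(n,b)
E
```

```text
t: 9.28
tool_pos: [0.5185, -0.1119, 0.1937]
tool_rot: [-2.077, -2.353, 0.002]
contact_force: [-0.0, 0.9, -4.3]
opening: 0.0272
t: 10.02
tool_pos: [0.5191, -0.11, 0.1951]
tool_rot: [-2.483, -1.923, 0.001]
contact_force: [-1.1, -0.6, -3.7]
opening: 0.0273
tcp [ 0.5191 -0.11    0.1951] tooly -14.49 tilt [-0.001  0.001 -1.   ] | shift mm [ 0.3  0.9 -4.9] turn z deg 0.11 | q [-0.35 -0.15  1.87  0.    1.42 -0.1 ]
jig {'box': [417.6, 246.3, 73.7, 240.3], 'p': 0.6}
jig {'box': [321.6, 231.6, 73.3, 272.1], 'p': 0.59}
stop {'box': [410.6, 323.0, 26.8, 88.8], 'p': 0.66}
```

View pics/w3.png

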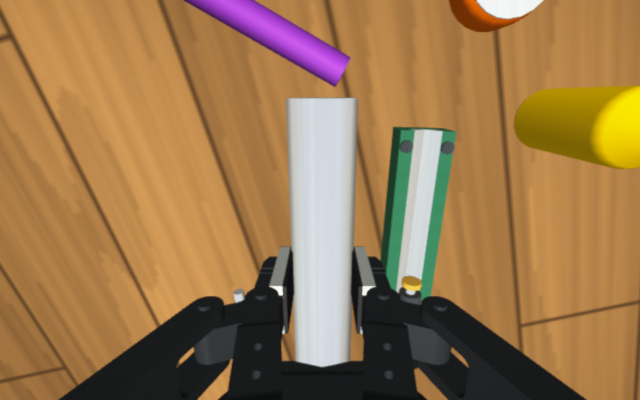

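Picture 5 (wrist): the bar is held straight (column 322, rear end at row 98). The groove's mouth corners are at about (393,128) and (454,131) and the brass pad is at (411,283). The post is behind the finger. Next I fit the groove edges.

```bash
cat > jig.py <<'E'
from h import *
def fit(o,im,c0,c1,r0,r1):
    g=im["image"].astype(int); mask=(abs(g[:,:,0]-g[:,:,2])<40)&(g[:,:,1]>135)
    L=[];Rr=[];k=[]
    for r in range(r0,r1,2):
        m=np.where(mask[r,c0:c1])[0]
        if len(m)>12: k.append(r);L.append(c0+m.min()-.5);Rr.append(c0+m.max()+.5)
    pl,pr=np.polyfit(k,L,1),np.polyfit(k,Rr,1)
    P=[[onz(im,(np.polyval(p,r),r),.035,o)[:2] for r in (k[0],k[-1])] for p in (pl,pr)]
    P=np.array(P); w=np.linalg.norm(P[0]-P[1],axis=1); C=P.mean(0); d=C[1]-C[0]
    print("rows",k[0],k[-1],"resid",np.std(np.polyval(pl,k)-L),np.std(np.polyval(pr,k)-Rr),"widths",w,"C",C,"ang",np.degrees(np.arctan2(d[1],d[0])))
    for q in P: print(" edge ang",np.degrees(np.arctan2(*(q[1]-q[0])[::-1])))
    return C
E
python3 - <<'E'
from jig import *
o=ctrl.get_obs(); im=ctrl.get_image("wrist")
g=im["image"]; print(g[200,380:460:4].tolist())
C=fit(o,im,385,455,160,262)
u=(C[1]-C[0])/np.linalg.norm(C[1]-C[0])
for px in [(427,129)]:
    p=onz(im,px,.035,o); print("mouth edge",p)
pad=onz(im,(411,279),.053,o); print("pad top front?",pad,)
print("mouth->pad along", (pad[:2]-onz(im,(427,129),.035,o)[:2])@u)
E
```

```text
[[68, 123, 171], [72, 129, 178], [38, 59, 28], [51, 75, 35], [100, 142, 63], [101, 142, 63], [103, 144, 66], [196, 203, 204], [193, 199, 201], [222, 221, 214], [221, 220, 213], [221, 219, 212], [218, 217, 210], [141, 166, 116], [101, 143, 64], [101, 142, 63], [94, 141, 102], [73, 132, 182], [67, 121, 171], [67, 120, 168]]
rows 160 260 resid 0.28368318284138266 0.31135985932175486 widths [0.05080096 0.05104492] C [[ 0.61811026 -0.11416526]
 [ 0.58820084 -0.21823068]] ang -106.03516824233867
 edge ang -106.09956588224809
 edge ang -105.97075681114462
mouth edge [ 0.62538074 -0.0857439   0.035     ]
pad top front? [ 0.58129805 -0.22884268  0.053     ]
mouth->pad along 0.14970798476872868
```

Run:
```python
from h import *
o=ctrl.get_obs(); im=ctrl.get_image("wrist"); T=R(o["tool_rot"])
for r in (97,98): 
    p=onz(im,(322,r),o["tool_pos"][2]+.0045,o); print("bar rear in tool",T.T@(p-o["tool_pos"]))
for r in (150,250):
    print(T.T@(onz(im,(322,r),o["tool_pos"][2]+.0045,o)-o["tool_pos"]))
print("glue base left edge",onz(im,(515,122),.01,o))
go([.6139,-.1290,.12],-16.0)
```

```text
bar rear in tool [ 0.07955287 -0.00157843 -0.00449217]
bar rear in tool [ 0.07915826 -0.00157852 -0.0044922 ]
[ 0.05757354 -0.00158345 -0.00449427]
[ 0.00921363 -0.00159452 -0.00449889]
glue base left edge [ 0.71957824 -0.10566444  0.01      ]
tcp [ 0.5193 -0.1104  0.1958] tooly -14.55 tilt [-0.  0. -1.] | shift mm [ 5.8 96.2 75.8] turn z deg 1.45 | q [-0.35 -0.15  1.87  0.    1.42 -0.1 ]
```

```bash
python3 -m jog '[0.2,0.006,0.0160,0,0,0,0, 0.2,0,0.0300,0,0,0,0, 0.2,0,0.0300,0,0,0,0, 0.2,0,0.0200,0.0150,0,0,1.45, 0.2,0,0,0.0250,0,0,0, 0.2,0,0,0.0250,0,0,0, 0.2,0,0,0.0100,0,0,0, 0.2,0,0,0,0,0,0, 0.2,0,0,0,0,0,0]'
python3 - <<'E'
from h import *
go([.6139,-.1290,.12],-16.0)
im=ctrl.get_image("wrist"); cv2.imwrite("pics/w4.png",im["image"])
E
```

```text
t: 11.4
tool_pos: [0.6146, -0.1291, 0.1224]
tool_rot: [2.508, 1.889, 0.002]
contact_force: [0.4, 0.0, -3.6]
opening: 0.0277
tcp [ 0.6146 -0.1291  0.1224] tooly -16.01 tilt [ 0.002 -0.001 -1.   ] | shift mm [-0.1 -0.8  2.3] turn z deg -0.01 | q [-0.33  0.15  1.7  -0.    1.29 -0.05]
```

View pics/w4.png

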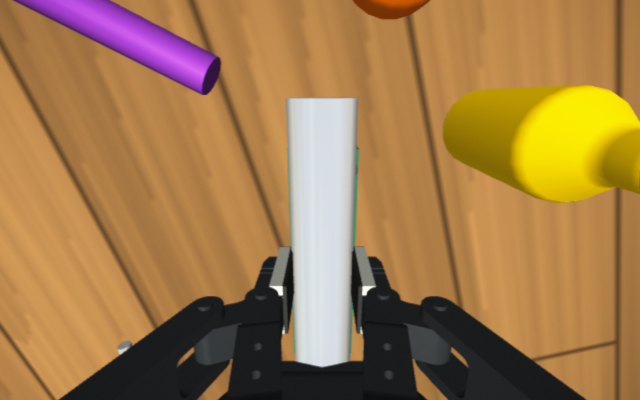

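Picture 6 (wrist): the bar is over the jig, with the block's right rim just showing at columns 355–358 and the left rim hidden. I measure that rim against the bar.

Run:
```python
from h import *
o=ctrl.get_obs(); im=ctrl.get_image("wrist"); g=im["image"].astype(int); T=R(o["tool_rot"]); M=np.array(im["mount"]); print(M[:3,3],M[1,:3])
gr=(g[:,:,1]-g[:,:,2]>25)
hsv=cv2.cvtColor(im["image"],cv2.COLOR_BGR2HSV); gr=(hsv[:,:,0]>45)&(hsv[:,:,0]<95)&(hsv[:,:,1]>60)
for r in range(150,245,10):
    m=np.where(gr[r,270:375])[0]+270
    if len(m): 
        e=T.T@(onz(im,(m.max()+.5,r),.035,o)-o["tool_pos"]); print(r,m.min(),m.max(),e[:2].round(4))
for r in (120,180,230):
    gray=g[r,:,1]; m=np.where((abs(g[r,:,0]-g[r,:,2])<30)&(g[r,:,1]>130))[0]; m=m[(m>270)&(m<375)]; print("bar",r,m.min(),m.max(),(m.min()+m.max())/2)
```

```text
[ 0.08004681 -0.00150756 -0.1428552 ] [ 9.99999849e-01 -5.45831575e-05 -5.46672651e-04]
150 356 357 [0.0425 0.0241]
160 356 357 [0.0352 0.0244]
180 355 356 [0.0201 0.0242]
190 355 356 [0.0123 0.0244]
200 355 356 [0.0043 0.0247]
210 289 355 [-0.0038  0.0242]
220 354 355 [-0.0121  0.0245]
230 354 354 [-0.0205  0.0239]
240 290 354 [-0.0292  0.0242]
bar 120 287 355 321.0
bar 180 288 356 322.0
bar 230 290 355 322.5
```

```bash
python3 -m jog '[0.2,0,0,0.0150,0,0,0, 0.2,0,0,0.0250,0,0,0, 0.2,0,0,0.0200,0,0,0, 0.2,0,0,0.0100,0,0,0, 0.2,0,0,0.0040,0,0,0, 0.2,0,0,0,0,0,0, 0.2,0,0,0,0,0,0]'
python3 -m jog '[0.2,0,0,0.0020,0,0,0, 0.2,0,0,0.0020,0,0,0, 0.2,0,0,0,0,0,0]'
python3 - <<'E'
from h import *
go([.6139,-.1290,.0385],-16.0); print(ctrl.get_obs()["wrist_torque"])
E
```

```text
t: 12.38
tool_pos: [0.6146, -0.1291, 0.0479]
tool_rot: [2.508, 1.889, 0.002]
contact_force: [0.1, -0.5, -4.6]
opening: 0.0274
t: 12.75
tool_pos: [0.6136, -0.1287, 0.0425]
tool_rot: [-2.509, -1.89, 0.0]
contact_force: [0.1, 0.0, -4.9]
opening: 0.0276
tcp [ 0.6136 -0.1287  0.0425] tooly -16.01 tilt [-0.  0. -1.] | shift mm [-0.2  0.4  4. ] turn z deg -0.01 | q [-0.33  0.24  1.74  0.    1.16 -0.05]
[-0.0165023  -0.01804528 -0.00738215]
```

Still free (the full weight is on the gripper). I lower in 1 mm steps.

```bash
python3 -m jog '[0.2,0,0,0.0010,0,0,0, 0.2,0,0,0.0010,0,0,0, 0.2,0,0,0,0,0,0]'; python3 -m jog '[0.2,0,0,0.0010,0,0,0, 0.2,0,0,0,0,0,0]'; python3 -m jog '[0.2,0,0,0.0007,0,0,0, 0.2,0,0,0,0,0,0]'
```

```text
t: 13.12
tool_pos: [0.6137, -0.1288, 0.0407]
tool_rot: [-2.509, -1.89, 0.0]
contact_force: [-0.7, 0.1, -3.9]
opening: 0.0278
t: 13.38
tool_pos: [0.614, -0.1289, 0.04]
tool_rot: [2.509, 1.89, 0.001]
contact_force: [0.1, 0.2, -3.3]
opening: 0.0278
t: 13.62
tool_pos: [0.6143, -0.1289, 0.0395]
tool_rot: [2.509, 1.89, 0.001]
contact_force: [0.4, -0.1, -2.3]
opening: 0.0278
```

```bash
python3 -m jog '[0.2,0,0,0.0007,0,0,0, 0.2,0,0,0,0,0,0]'; python3 -m jog '[0.2,0,0,0.0005,0,0,0, 0.2,0,0,0,0,0,0]'
```

```text
t: 13.88
tool_pos: [0.6146, -0.1291, 0.0392]
tool_rot: [2.508, 1.889, 0.002]
contact_force: [0.9, 0.9, -0.2]
opening: 0.0275
t: 14.12
tool_pos: [0.6148, -0.1291, 0.039]
tool_rot: [2.508, 1.889, 0.002]
contact_force: [2.1, -0.2, 3.4]
opening: 0.0279
```

Seated (Fz turned to +3 N). I release the bar.

```bash
python3 -m jog '[0.2,0,0,-0.0004,0,0,0, 0.36,0,0,0,0,0,0, 0.45,0,0,0,0,0,0, 0.55,0,0,0,0,0,0, 0.55,0,0,0,0,0,0]'; python3 -m jog '[0.55,0,0,-0.01,0,0,0, 0.55,0,0,-0.03,0,0,0, 0.55,0,0,-0.04,0,0,0,0,0.02,0,-0.02,0,0,0,0,0.03,0,0,0,0,0,0,0.03,0,0,0,0,0,0,0.025,0,0,0,0,0,0,0.01,0,0,0,0,0,0,0,0,0,0,0,0,0,0,0,0,0,0,0]'
python3 - <<'E'
from h import *
go([.6139,-.1290,.0385],-16.0)
o=ctrl.get_obs();im=ctrl.get_image("wrist"); cv2.imwrite("pics/w5.png",im["image"])
E
```

```text
t: 14.75
tool_pos: [0.613, -0.1286, 0.0377]
tool_rot: [-2.508, -1.89, 0.002]
contact_force: [-0.4, -0.2, -0.5]
opening: 0.047
t: 16.0
tool_pos: [0.6453, -0.0188, 0.1382]
tool_rot: [-2.51, -1.89, 0.001]
contact_force: [1.1, -0.1, -0.9]
opening: 0.0
tcp [ 0.6453 -0.0188  0.1382] tooly -16.04 tilt [-0. -0. -1.] | shift mm [-114.6    0.3   99.7] turn z deg -0.04 | q [-0.14  0.17  1.64 -0.    1.33  0.14]
```

View pics/w5.png

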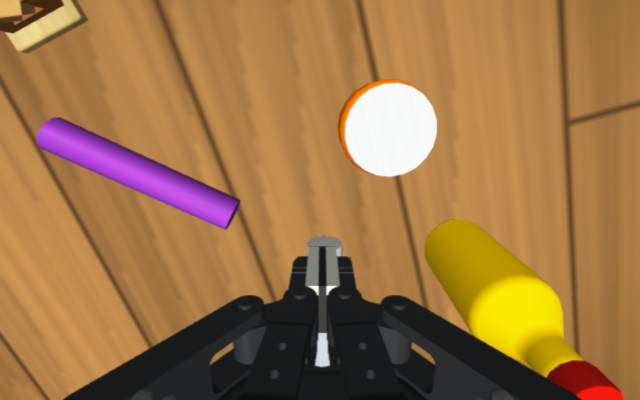

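Picture 7 (wrist): the shut fingers are behind the mouth with free space below them. The tin is at (388,128) and the bottle is to the right, both clear. The bar is hidden behind the fingers, so I check it with the fixed cameras.

Run:
```python
from h import *
ims=[ctrl.get_image("top"),ctrl.get_image("scene")]
J=np.array([.5977,-.1818,0]);out=[]
for im in ims:
    c=proj(im,J+[0,0,.04]).astype(int); x,y=c[0]-60,c[1]-45
    out.append(cv2.resize(im["image"][y:y+90,x:x+120],(400,300),interpolation=cv2.INTER_CUBIC)); print(x,y)
cv2.imwrite("pics/c1.png",np.hstack(out))
```

```text
304 131
244 190
```

View pics/c1.png

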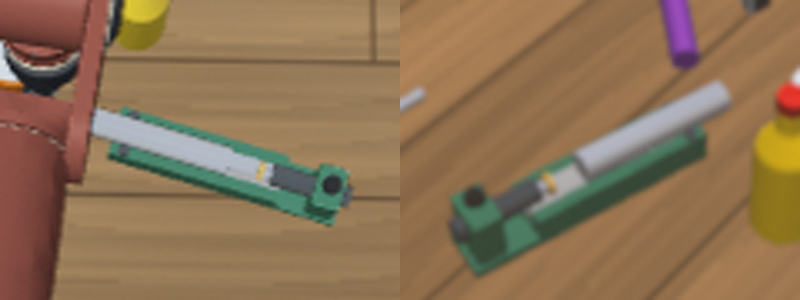

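Picture 8 (left half top camera, right half scene camera): the bar lies level in the groove. It overhangs the mouth, and its front end is clearly short of the brass pad. I lower the shut fingers behind it and approach.

```bash
python3 -m jog '[0,0,0,0.0200,0,0,0, 0,0,0,0.0350,0,0,0, 0,0,0,0.0300,0,0,0, 0,0,0,0.0190,0,0,0, 0,0,0,0,0,0,0, 0,-0.006,0,0,0,0,0, 0,-0.006,0,0,0,0,0,0,0,0,0,0,0,0]'
python3 - <<'E'
from h import *
go([.6139,-.1290,.034],-16.0); o=ctrl.get_obs(); print(o["contact_force"]@[.276,.961,0])
E
python3 -m jog '[0,-0.004,0,0,0,0,0, 0,-0.004,0,0,0,0,0,0,0,0,0,0,0,0]'; python3 -m jog '[0,-0.003,0,0,0,0,0, 0,-0.003,0,0,0,0,0,0,0,0,0,0,0,0]'
```

```text
t: 17.15
tool_pos: [0.6429, -0.0305, 0.0356]
tool_rot: [2.509, 1.888, 0.002]
contact_force: [0.4, -0.3, -0.5]
opening: -0.0001
tcp [ 0.6429 -0.0305  0.0356] tooly -16.06 tilt [ 0.002 -0.    -1.   ] | shift mm [-102.6   -0.6    1.6] turn z deg -0.06 | q [-0.16  0.28  1.7  -0.    1.16  0.12]
-0.17372693840783726
t: 17.52
tool_pos: [0.6399, -0.0378, 0.0343]
tool_rot: [-2.509, -1.89, 0.0]
contact_force: [-0.2, 0.4, -0.4]
opening: 0.0002
t: 17.9
tool_pos: [0.6383, -0.043, 0.0343]
tool_rot: [-2.509, -1.89, -0.001]
contact_force: [-0.3, 1.3, -0.3]
opening: 0.0003
```

```bash
for i in 1 2; do python3 -m jog '[0,-0.002,0,0,0,0,0, 0,-0.002,0,0,0,0,0]'; done | grep -v rot; python3 -m jog '[0,-0.002,0,0,0,0,0, 0,-0.002,0,0,0,0,0]'|grep -v rot;  python3 - <<'E'
from h import *
o=ctrl.get_obs(); print(o["contact_force"]@[.276,.961,0], (o["tool_pos"][:2]-[.5977,-.1818])@[-.276,-.961], o["wrist_torque"])
E
```

```text
t: 18.15
tool_pos: [0.6372, -0.0468, 0.0343]
contact_force: [0.1, 4.1, -0.8]
opening: -0.0002
t: 18.4
tool_pos: [0.6361, -0.051, 0.0343]
contact_force: [0.1, 2.6, 0.3]
opening: 0.0004
t: 18.65
tool_pos: [0.6349, -0.0549, 0.0343]
contact_force: [1.0, 4.2, -0.3]
opening: -0.0
4.274383811385551 -0.1322082835428028 [ 0.58785151 -0.13997438 -0.03584618]
```

The bar slides with about 4 N of friction, and its front is at jig x ≈ +39 mm, just short of the pad. Smaller steps now.

```bash
for i in 1 2 3; do python3 -m jog '[0,-0.001,0,0,0,0,0, 0,-0.001,0,0,0,0,0]'|egrep 'pos|contact'; done
python3 - <<'E'
from h import *
o=ctrl.get_obs(); print(o["t"],o["contact_force"]@[.276,.961,0], (o["tool_pos"][:2]-[.5977,-.1818])@[-.276,-.961])
E
```

```text
tool_pos: [0.6344, -0.0567, 0.0343]
contact_force: [0.8, 3.5, 0.1]
tool_pos: [0.6339, -0.0587, 0.0343]
contact_force: [0.3, 2.5, 0.5]
tool_pos: [0.6333, -0.0606, 0.0343]
contact_force: [-0.0, 3.9, -0.4]
19.4 3.7799200470962413 -0.1262941629107837
```

```bash
for i in 1 2 3; do python3 -m jog '[0,-0.001,0,0,0,0,0, 0,-0.001,0,0,0,0,0]'|egrep 'pos|contact'; done
python3 - <<'E'
from h import *
o=ctrl.get_obs(); print(o["t"],o["contact_force"]@[.276,.961,0], (o["tool_pos"][:2]-[.5977,-.1818])@[-.276,-.961])
E
```

```text
tool_pos: [0.6327, -0.0626, 0.0343]
contact_force: [-1.1, 4.5, -0.5]
tool_pos: [0.6322, -0.0645, 0.0343]
contact_force: [-0.2, 3.7, -0.9]
tool_pos: [0.6316, -0.0664, 0.0343]
contact_force: [-0.3, 4.2, -0.5]
20.15 3.9463250021744316 -0.1202996386787861
```

```bash
for i in 1 2; do python3 -m jog '[0,-0.001,0,0,0,0,0, 0,-0.001,0,0,0,0,0]'|egrep 'pos|contact'; done
python3 - <<'E'
from h import *
o=ctrl.get_obs(); print(o["t"],o["contact_force"]@[.276,.961,0], (o["tool_pos"][:2]-[.5977,-.1818])@[-.276,-.961])
E
```

```text
tool_pos: [0.6311, -0.0683, 0.0343]
contact_force: [0.1, 4.4, -0.4]
tool_pos: [0.6305, -0.0702, 0.0343]
contact_force: [0.3, 4.1, 0.4]
20.65 4.02323073093283 -0.11627856116684651
```

```bash
for i in 1 2; do python3 -m jog '[0,-0.001,0,0,0,0,0, 0,-0.001,0,0,0,0,0]'|egrep 'pos|contact'; done
python3 - <<'E'
from h import *
o=ctrl.get_obs(); print(o["t"],o["contact_force"]@[.276,.961,0], (o["tool_pos"][:2]-[.5977,-.1818])@[-.276,-.961])
out=[]
for n in ("top","scene"):
    im=ctrl.get_image(n); c=proj(im,[.5977-.276*.05,-.1818-.961*.05,.045]).astype(int); x,y=c[0]-32,c[1]-24
    out.append(cv2.resize(im["image"][y:y+48,x:x+64],(400,300),interpolation=cv2.INTER_CUBIC))
cv2.imwrite("pics/c2.png",np.hstack(out))
E
```

```text
tool_pos: [0.63, -0.0721, 0.0343]
contact_force: [-1.2, 3.5, 0.0]
tool_pos: [0.6295, -0.0739, 0.0343]
contact_force: [-0.2, 6.0, 0.3]
21.15 5.735174385817942 -0.1125142786216608
```

View pics/c2.png

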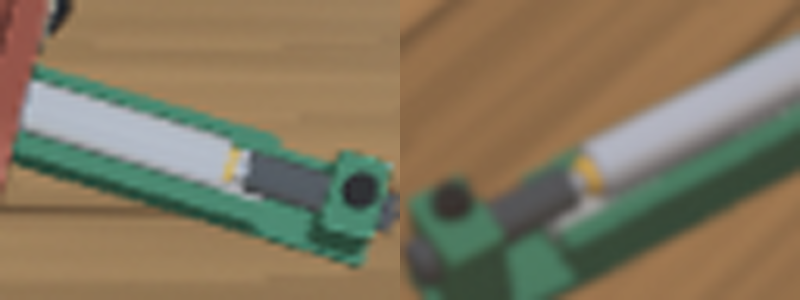

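Picture 9: in both cameras the bar's end is now at the brass pad. The push force rose to 5.7 N against 4 N of friction, so the pad is just starting to give. I continue in 1 mm steps.

```bash
for i in 1 2; do python3 -m jog '[0,-0.001,0,0,0,0,0, 0,0,0,0,0,0,0]'|egrep 'pos|contact'; done
python3 - <<'E'
from h import *
o=ctrl.get_obs(); print(o["t"],o["contact_force"]@[.276,.961,0], (o["tool_pos"][:2]-[.5977,-.1818])@[-.276,-.961])
E
```

```text
tool_pos: [0.6292, -0.0748, 0.0343]
contact_force: [-0.0, 6.1, 0.9]
tool_pos: [0.629, -0.0756, 0.0343]
contact_force: [-0.1, 5.2, -0.2]
21.75 4.946923713127437 -0.11072856560419479
```

```bash
for i in 1 2; do python3 -m jog '[0,-0.001,0,0,0,0,0, 0,0,0,0,0,0,0]'|egrep 'pos|contact'; done
python3 - <<'E'
from h import *
o=ctrl.get_obs(); print(o["t"],o["contact_force"]@[.276,.961,0], (o["tool_pos"][:2]-[.5977,-.1818])@[-.276,-.961])
E
```

```text
tool_pos: [0.6288, -0.0764, 0.0343]
contact_force: [1.1, 5.3, 0.4]
tool_pos: [0.6285, -0.0771, 0.0343]
contact_force: [0.9, 7.0, -0.2]
22.25 7.009298380350215 -0.10912957397464493
```

```bash
for i in 1 2; do python3 -m jog '[0,-0.0008,0,0,0,0,0, 0,0,0,0,0,0,0]'|egrep 'pos|contact'; done
python3 - <<'E'
from h import *
o=ctrl.get_obs(); print(o["t"],o["contact_force"]@[.276,.961,0], (o["tool_pos"][:2]-[.5977,-.1818])@[-.276,-.961])
E
```

```text
tool_pos: [0.6284, -0.0778, 0.0343]
contact_force: [0.2, 7.5, -0.8]
tool_pos: [0.6282, -0.0781, 0.0343]
contact_force: [1.6, 8.8, -0.1]
22.75 8.878243878300795 -0.10808770250328933
```

Force is now 8.9 N, roughly 4.5 N of it on the pad, or about 4.5 of its 6 mm. I stop here, back off gently, rise and check.

```bash
python3 -m jog '[0,0.001,0,0,0,0,0, 0,0.002,0,0,0,0,0, 0,0.004,0,0,0,0,0, 0,0.01,0,0,0,0,0, 0,0.02,0,0,0,0,0, 0,0,0,-0.02,0,0,0, 0,0,0,-0.05,0,0,0, 0,0,0,-0.06,0,0,0, 0,0,0,-0.03,0,0,0, 0,0,0,0,0,0,0]'; python3 -m jog '[0,0.04,0,0,0,0,0, 0,0.05,0,0,0,0,0, 0,0.02,0,0,0,0,0,0,0,0,0,0,0,0]'
python3 - <<'E'
from h import *
out=[];u=np.array([-.276,-.961,0])
for n in ("top","scene"):
    im=ctrl.get_image(n); c=proj(im,[.5977-.276*.03,-.1818-.961*.03,.045]).astype(int); x,y=c[0]-40,c[1]-30
    out.append(cv2.resize(im["image"][y:y+60,x:x+80],(400,300),interpolation=cv2.INTER_CUBIC))
cv2.imwrite("pics/c3.png",np.hstack(out))
E
```

```text
t: 24.0
tool_pos: [0.6406, -0.0443, 0.2004]
tool_rot: [2.503, 1.886, 0.009]
contact_force: [0.3, 0.2, 0.0]
opening: 0.0001
t: 24.5
tool_pos: [0.668, 0.0627, 0.1932]
tool_rot: [-2.507, -1.893, 0.003]
contact_force: [-0.0, -0.3, 0.5]
opening: 0.0004
```

View pics/c3.png

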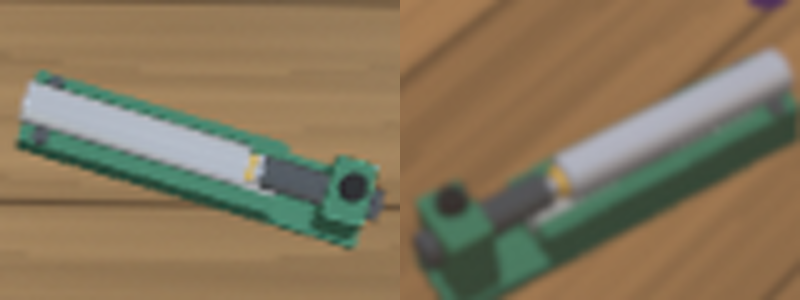

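Picture 10: the bar lies in the groove with its end against the pad. The gap behind the brass is narrower than before, so the pad is pressed in, and the gripper is clear. I hand in.

```bash
python3 -c "
from station import ctrl
print(ctrl.get_obs()['t'], ctrl.finish_job())"
```

```text
the job is handed in; nothing more can be done
24.6 None
```

I handed the job in at 24.6 s: the steel bar lies in the V-groove of the jig with its end pressing the sprung brass pad. I took it from the nearer cradle, laid it in the groove short of the stop, let go, and pushed it from behind with the shut fingers.

- **Push force:** The bar slid at about 4 N, and I stopped at 8.9 N. That puts about 4–5 N on the pad, or 4–5 mm of its 6 mm. The spring was not used up, and the load stayed well under 20 N.
- **Last check:** After I backed away, the top and scene pictures showed the bar in the groove, touching the pad, with the gripper clear. Nothing touched any other object, as far as I could see.
- **Disagreements:** The pad was about 8–10 mm farther along the groove than I had estimated from the pictures, so I found it by feel. The gripper read 28 mm on the 30 mm bar, but the grip held. Force readings scatter by about 1 N, so the pad travel is approximate.

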